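# Spin check of a plating turntable, parked on its home flag

## Robot

A 6-joint arm with a two-finger parallel gripper is mounted at the origin on a cart in front of the work surface, level with it; the furniture and walls round the work are solid. World frame = base frame: x ahead of the robot, y to its left, z up, the work surface at z = 0. Lengths are in m, angles in rad, forces in N, time in s.
With the tool pointing down it reaches from about 0.3 to 0.875 m from the base axis. Payload 6.4 kg.
Tool frame: the origin (TCP) lies at the very end of the fingers, on their centre line; the grasp point (between the pads) lies 19 mm behind it; z points along the fingers, y is the line along which they close (so a half turn about z gives the same grasp; the last joint's range is limited). The gripper opens to 88 mm and grips with 3 to 60 N. Pads are 18 mm wide; open, the fingers measure 123 mm over their backs; the gripper's body (75 mm by 187 mm) begins 45 mm behind the grasp point.
Start: joints at [-1.328, 0.181, 1.607, -0, 1.354, -0.206], TCP at [0.25, -0.518, 0.239] pointing down, gripper open.
Joint ranges: [-2.99, 2.99], [-0.89, 2.07], [0.3, 2.58], [-1.14, 4.28], [0, 2.63], [-3.12, 3.12]. Speed limits (rad/s): [2.57, 2.57, 3.01, 3.14, 3.14, 3.14].

## Interface

Orientations are given as a unit quaternion [w, x, y, z].
In Python, from rig import env, vision, ticket gives the robot as it stands.
- The arm moves only by the shell command python3 -m inch 'ROWS' [OPENING]. ROWS is JSON, a list of rows, each an object with "offset": the shift along the tool's x, y, z each as a share of 50 cm, from -1 to 1, a list of three; "yaw": the turn about the tool's z as a share of 180 degrees, from -1 to 1. In form: [{"offset": [x, y, z], "yaw": yaw}, ...]. A call has 1 to 5 rows; each row is the pose to reach, as a shift and turn from the pose commanded when the call began, along the tool's axes at that moment, turning the shorter way round; what a row does not reach only later rows make up. A row lasts 1/8 s, in which the tool goes at most 62.5 mm and 10.7 degrees, less where a joint would pass 70% of its speed; a pose out of reach is approached as far as the arm can. A call with a number of a shift or a turn outside -1 to 1 is refused whole. A call with a gripper value outside its range is refused whole. OPENING is the closure, from 0 (fully open) to 1 (shut), set as the call begins (- or left out, the last holds). The fingers move at their own pace and stop on an object; the grip force is fixed at half the most. Time passes only in rows, so rows that repeat a pose let the fingers close. It gives the time, the measured TCP pose, the force, the opening and the grip force at its end, in the units of the state.
- env.state(): the state, without advancing time (a new reading comes with each control period).
- vision.camera(name): name is "scene" or "side" or "wrist"; returns (picture, depth): 384x512x3 uint8, red, green, blue; 384x512 float32, m along the optical axis (not along the pixel's ray), 0 where there is no reading.
- vision.calibration(name): a dict with "mtx" (3x3 intrinsics, pixels), "pose" (4x4, takes a point from camera to world coordinates). Camera axes: x right, y down, z forward; pixel columns grow to the right and rows downward; lengths in m; the calibration is good to about 2 mm. A picture is of the moment at which its call begins: read the wrist's pose just before it. calibration takes no time and is no camera call; for the wrist camera it gives the pose at the moment of the call.
- ticket.hand_in(): hands the job in; it is judged then, once.
The state is a dict: "time_s": time; "q": joint angles; "dq": joint speeds; "tau": joint torques, N m; "tcp_pos": TCP position; "tcp_rot": TCP orientation; "contact_force": force on the tool from outside, world axes, zero at the start; "ft_torque": the same for the moment, N m; "width": opening from 0.0 (shut) to 1.0 (fully open); "grip_force": force on a finger pad.
Only numpy, scipy, OpenCV 4.12 (cv2) and the standard library are available. Lean on these libraries where they do the work, as an engineer would, in place of code of your own. Each camera call takes 0.05 s, during which the arm holds its last target. There are 200 camera calls.

## Task

Check that the plating turntable runs free: flick one of its studs with a fingertip so that the platter spins, and let it coast untouched for at least three seconds. While it is still turning, brake it with a fingertip so that it stops with its flag inside the slotted home sensor on the base - at the first go: once set moving, it must not come to rest anywhere else - then take the finger away and leave it parked there. Do not pick anything up; the dish stays seated on the platter and the things standing around stay where they are.

Things in the scene. Friction and masses are not known exactly. Their poses are not given: they have to be found in the camera images.
- turntable: the fixed turntable: round grey base, 132 mm across, standing on the worktop under a metal platter; it cannot shift. Origin: centre of the underside, on the vertical spindle axis. Its -x axis points from the spindle to the home sensor. It is turned up to 35 degrees either way from start to start.
- platter: round aluminium platter, 156 mm across, 10 mm thick; spins endlessly both ways. Light bearing: it loses about 0.15 rad/s each second plus a tenth of its speed, then stays where it stops; inertia about 0.003 kg m2, so a light touch stops it at once. Origin: on the spindle axis in the flat top face, 42 mm above the worktop. Its -x axis points to the flag. A dish sits in its middle.
- stud (a point): centre, half-way up, of one of three upright steel studs on the platter's top face: 11 mm in diameter, 16 mm high (tops 58 mm above the worktop), centres 67 mm from the spindle axis. This one lies in the platter's own +x direction, opposite the flag; the other two are 120 degrees to either side of it, so the flag lies midway between those two.
- face (a point): a point in the platter's flat top face just inside the flag, 66 mm from the spindle axis; turns with the platter. The flat face from 50 to 78 mm from the axis (between the dish's seat ring, 4 mm high, and the rim) is bare but for the three studs: a fingertip can brake there.
- flag (a point): centre of the flag blade, a thin steel tongue that sticks out of the platter's rim and is bent down at its end; blade 6 mm wide, 92.5 mm from the spindle axis; it lies 34 mm above the worktop and turns with the platter
- sensor (a point): middle of the slot of the home sensor, a grey fork-shaped block 30 mm wide along the rim, fixed to the base 92.5 mm from the spindle axis; two low towers (tops 34 mm above the worktop, lower than the platter's face) between which the flag blade passes. The flag is home when it lies between the towers, within their width.
- dish: closed round culture dish, 90 mm across, 15 mm high, loose in the seat ring in the middle of the platter; its top is 57 mm above the worktop. Origin: centre of its underside
- spare_dishes: stack of clear culture dishes, 91 mm across, 45 mm high, to the left; leave alone. Origin: centre of the underside
- timer: white bench timer, 62 x 66 x 18 mm, far left; leave alone. Origin: centre of the underside
- marker: marker pen lying on the worktop, 128 mm long, 14 mm thick, right of the turntable; leave alone. Origin: centre of the underside
- beaker: small clear beaker, 44 mm across, 60 mm high, to the right; leave alone. Origin: centre of the underside
Mind the look-alikes: they are no part of the job. What is shaped like the dish but purple is not meant.

How it is judged:
On the way, in this order (a step that is already met when the one before it is completed fails the run):
1. the platter coasts, untouched, for three seconds (angular speed of platter above 0.15 rad/s and contact force between each of the arm, the fingers and turntable below 0.02 N), for 2.9 s.
2. the finger stops the platter with the flag in the home sensor (angular speed of platter below 0.1 rad/s and contact force between the fingers and turntable above 0.05 N and horizontal distance between flag and sensor below 0.012 m), for 0.05 s.
At the end, for the whole second after the job is handed in: the platter is at rest with the flag blade inside the home sensor's width (flag centre within 13 mm of the slot's middle), the finger is clear, the dish still sits in its seat and nothing else has been shifted by more than 15 mm (horizontal distance between flag and sensor below 0.013 m and angular speed of platter below 0.05 rad/s and horizontal distance between dish and platter below 0.004 m and z of dish in the frame of platter below 0.003 m and distance of each of spare_dishes, timer, marker, beaker from where it was at the start of the episode below 0.015 m); the robot touches nothing.
It fails at once if the platter, once set moving, comes to rest with its flag outside the sensor (angular speed of platter below 0.02 rad/s and distance of flag from where it was at the start of the episode above 0.05 m and horizontal distance between flag and sensor above 0.016 m).
It fails at once if the dish is lifted or knocked out of its seat (z of dish in the frame of platter above 0.008 m or horizontal distance between dish and platter above 0.008 m).
It fails at once if something standing around is shifted or picked up (distance of any of spare_dishes, timer, marker, beaker from where it was at the start of the episode above 0.02 m).
It also fails if it takes over 61 s, if anything falls off the work surface, if the arm or the gripper's body presses on something with over 40 N, if the wrist force passes 120 N, or if a joint passes its speed limit or range.

## Working session

There is one attempt and no reset: what is moved stays moved. The work goes in short steps, Python scripts to look and compute and a shell command to move; the robot and the scene stay as the last step left them, time stands still between calls to the robot, and variables do not carry over. Pictures are saved under pics/ and viewed, at most 10 in all, crops included, and the job is handed in when it is done.

```bash
mkdir -p pics; ls; cat > a.py <<'E'
from rig import env, vision, ticket
import cv2, numpy as np
for n in ("scene","side"):
    p,d=vision.camera(n); cv2.imwrite(f"pics/{n}0.png",p[:,:,::-1]); np.save(f"{n}0_d.npy",d)
    c=vision.calibration(n); print(n,np.round(c["mtx"],1).tolist(),np.round(c["pose"],3).tolist())
s=env.state(); print({k:np.round(v,3).tolist() for k,v in s.items()})
E
python3 a.py; python3 -c "
import cv2,numpy as np
a=cv2.imread('pics/scene0.png');b=cv2.imread('pics/side0.png')
cv2.imwrite('pics/both.png',np.hstack([a,b])[:, :])
"
```

```text
pics
scene [[482.4, 0.0, 256.7], [0.0, 482.4, 191.1], [0.0, 0.0, 1.0]] [[0.438, -0.508, 0.742, -0.486], [-0.899, -0.229, 0.374, -0.425], [-0.02, -0.831, -0.557, 0.801], [0.0, 0.0, 0.0, 1.0]]
side [[379.4, 0.0, 251.8], [0.0, 379.4, 189.2], [0.0, 0.0, 1.0]] [[-0.829, -0.211, 0.518, -0.137], [-0.559, 0.353, -0.75, 0.921], [-0.025, -0.912, -0.41, 0.53], [0.0, 0.0, 0.0, 1.0]]
{'time_s': 0.1, 'q': [-1.328, 0.181, 1.608, -0.0, 1.354, -0.206], 'dq': [0.0, -0.002, -0.003, 0.0, -0.001, -0.001], 'tau': [-0.0, -43.482, -34.27, 0.07, 0.034, -0.0], 'tcp_pos': [0.249, -0.518, 0.238], 'tcp_rot': [-0.001, 0.975, 0.223, -0.0], 'contact_force': [-0.961, -0.578, 0.446], 'ft_torque': [0.005, 0.044, 0.036], 'grip_force': 0.0, 'width': 1.003}
```

View pics/scene0.png

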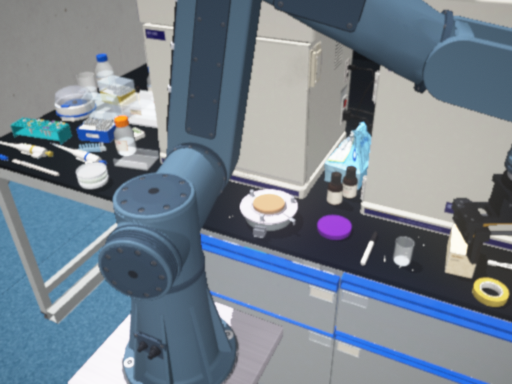

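View pics/side0.png

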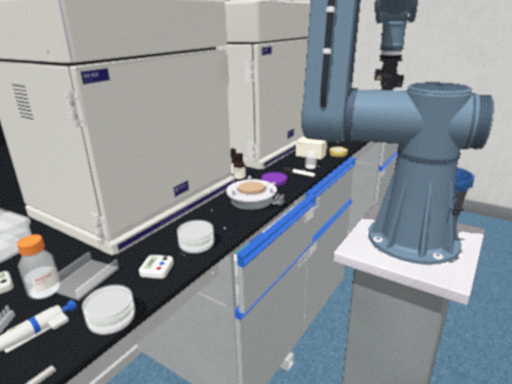

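The turntable, with the tan dish on it, is at scene (268,206) and side (251,192). The purple disc at scene (334,227) is the look-alike. I'll enlarge crops of both views and measure.

```bash
cat > h.py <<'E'
import numpy as np, cv2
from rig import env, vision, ticket
def plane(c,px,z):
    K=c["mtx"];T=c["pose"];px=np.atleast_2d(px).astype(float)
    r=np.c_[(px[:,0]-K[0,2])/K[0,0],(px[:,1]-K[1,2])/K[1,1],np.ones(len(px))]@T[:3,:3].T
    o=T[:3,3]; return o+r*((z-o[2])/r[:,2])[:,None]
E
python3 - <<'E'
from h import *
a=cv2.imread('pics/scene0.png')[175:250,215:315];b=cv2.imread('pics/side0.png')[165:225,210:300]
a=cv2.resize(a,None,fx=5,fy=5,interpolation=2);b=cv2.resize(b,None,fx=4,fy=4,interpolation=2)
cv2.imwrite('pics/crop.png',np.hstack([a[:375,:440],b[:, :360].copy() if b.shape[0]==375 else cv2.copyMakeBorder(b,0,375-b.shape[0],0,0,cv2.BORDER_CONSTANT)]))
# tan dish centroid
for n,z in (("scene",.057),("side",.057)):
    im=cv2.imread(f'pics/{n}0.png');h=cv2.cvtColor(im,cv2.COLOR_BGR2HSV)
    m=cv2.inRange(h,(5,60,100),(22,200,255))
    k,l,s,c=cv2.connectedComponentsWithStats(m)
    for i in range(1,k):
        if s[i,4]>100: print(n,s[i],c[i],plane(vision.calibration(n),c[i],z).round(4))
E
```

```text
scene [254 195  30  19 459] [268.4379085  203.73856209] [[0.4652 0.0197 0.057 ]]
side [238 182  27  12 241] [250.97510373 187.48547718] [[0.4694 0.0481 0.057 ]]
side [ 17 234  28  22 484] [ 30.45454545 244.70247934] [[0.7302 0.5887 0.057 ]]
```

View pics/crop.png

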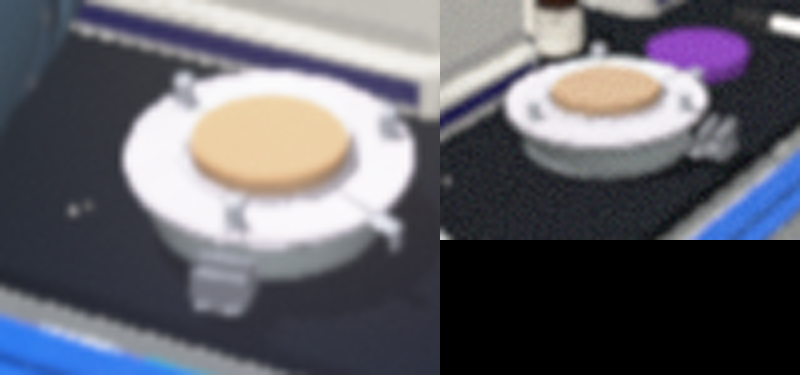

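Crop: platter with tan dish, three studs, flag at right front (crop 390,225), and the sensor fork at crop (222,285). The purple disc is off to the side. Next I triangulate the centre and find how the wrist camera sits relative to the TCP.

```bash
python3 - <<'E'
from h import *
def P(n): c=vision.calibration(n); return c["mtx"]@np.linalg.inv(c["pose"])[:3]
X=cv2.triangulatePoints(P("scene"),P("side"),np.array([[268.4],[203.7]]),np.array([[251.],[187.5]]));print((X[:3]/X[3]).ravel())
for n,u,v in(("scene",268,204),("side",251,187)):
    d=np.load(f"{n}0_d.npy");c=vision.calibration(n);z=np.median(d[v-2:v+3,u-2:u+3])
    print(n,z,c["pose"]@np.r_[z*np.linalg.inv(c["mtx"])@[u,v,1],1])
from scipy.spatial.transform import Rotation as R
s=env.state();T=np.eye(4);T[:3,:3]=R.from_quat(s["tcp_rot"],scalar_first=True).as_matrix();T[:3,3]=s["tcp_pos"]
c=vision.calibration("wrist");print(c["mtx"]);print(np.linalg.inv(T)@c["pose"]);print(T)
E
```

```text
[0.48259094 0.02766019 0.04468774]
scene 1.287907 [0.4654767  0.02110903 0.05555639 1.        ]
side 1.167695 [0.47206317 0.04410712 0.05649064 1.        ]
[[267.39988948   0.         254.07937271]
 [  0.         267.39988948 189.00427275]
 [  0.           0.           1.        ]]
[[-1.66674160e-04 -9.49150812e-01 -3.14821708e-01  8.25288229e-02]
 [ 9.99999807e-01  3.03816689e-05 -6.21021066e-04 -2.16317106e-04]
 [ 5.99007458e-04 -3.14821751e-01  9.49150624e-01 -1.45445727e-01]
 [ 0.00000000e+00  0.00000000e+00  0.00000000e+00  1.00000000e+00]]
[[ 9.00970223e-01  4.33880738e-01 -4.02136930e-04  2.49368150e-01]
 [ 4.33880823e-01 -9.00968992e-01  1.51865309e-03 -5.17584137e-01]
 [ 2.96601418e-04 -1.54274071e-03 -9.99998766e-01  2.37912810e-01]
 [ 0.00000000e+00  0.00000000e+00  0.00000000e+00  1.00000000e+00]]
```

```bash
python3 -m inch '[{"offset":[0.36,-0.4,0.04],"yaw":0},{"offset":[0.36,-0.4,0.04],"yaw":0},{"offset":[0.36,-0.4,0.04],"yaw":0},{"offset":[0.36,-0.4,0.04],"yaw":0},{"offset":[0.36,-0.4,0.04],"yaw":0}]' 1; python3 -m inch '[{"offset":[0.35,-0.395,0.036],"yaw":0},{"offset":[0.35,-0.395,0.036],"yaw":0},{"offset":[0.35,-0.395,0.036],"yaw":0},{"offset":[0.35,-0.395,0.036],"yaw":0},{"offset":[0.35,-0.395,0.036],"yaw":0}]' 1; python3 -m inch '[{"offset":[0,0,0],"yaw":0},{"offset":[0,0,0],"yaw":0}]'
python3 - <<'E'
from h import *
s=env.state();print(s["time_s"],s["tcp_pos"],s["tcp_rot"],s["width"],s["contact_force"])
c=vision.calibration("wrist");p,d=vision.camera("wrist");cv2.imwrite("pics/w1.png",p[:,:,::-1]);np.savez("w1.npz",d=d,**c)
print(plane(c,[256,192],.042))
E
```

```text
time_s: 0.72
tcp_pos: [0.325, -0.2563, 0.218]
tcp_rot: [-0.001, 0.975, 0.224, -0.0]
contact_force: [-0.2, -0.5, 0.1]
width: 0.454
grip_force: 0.0
time_s: 1.35
tcp_pos: [0.3966, -0.0023, 0.2002]
tcp_rot: [-0.001, 0.974, 0.225, -0.0]
contact_force: [0.4, -0.2, -0.0]
width: 0.005
grip_force: 0.0
time_s: 1.6
tcp_pos: [0.3967, -0.0065, 0.2006]
tcp_rot: [0.0, 0.975, 0.222, -0.0]
contact_force: [-0.5, 0.3, -0.0]
width: 0.003
grip_force: 0.0
1.6 [ 0.39669155 -0.00653527  0.20061551] [ 7.42290995e-05  9.74989688e-01  2.22249994e-01 -2.07076368e-04] 0.0028180116763334108 [-0.48576262  0.28041998 -0.01377263]
[[ 0.37751844 -0.01786045  0.042     ]]
```

View pics/w1.png

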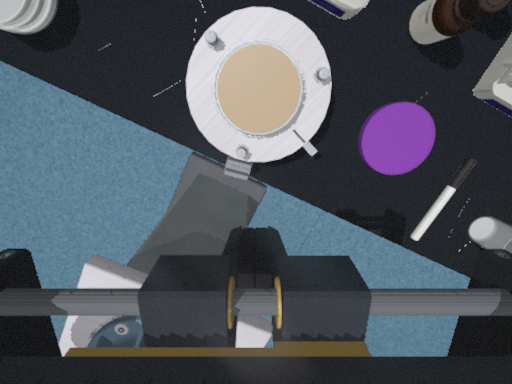

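Wrist view: platter centre about (259,85), studs at (211,38), (323,74), (241,153), flag at (305,143), sensor at (237,170). The stud at (211,38) is the one opposite the flag.

```bash
python3 - <<'E'
from h import *
z=np.load("w1.npz");c={k:z[k] for k in("mtx","pose")};d=z["d"]
im=cv2.imread("pics/w1.png");h=cv2.cvtColor(im,cv2.COLOR_BGR2HSV)
m=cv2.inRange(h,(0,0,170),(180,45,255));m[:,:180]=0;m[:,340:]=0;m[175:]=0
m=cv2.morphologyEx(m,cv2.MORPH_OPEN,np.ones((5,5)))
cn=max(cv2.findContours(m,0,1)[0],key=cv2.contourArea);hull=cv2.convexHull(cn)[:,0]
e=cv2.fitEllipse(cv2.convexHull(cn));print(e)
w=plane(c,hull,.042)[:,:2]
A=np.c_[2*w,np.ones(len(w))];s=np.linalg.lstsq(A,(w**2).sum(1),rcond=None)[0];C=s[:2];print("C",C,"r",np.sqrt(s[2]+C@C))
t=cv2.inRange(h,(5,60,100),(22,200,255));t[200:]=0;k,l,st,ce=cv2.connectedComponentsWithStats(t);i=1+st[1:,4].argmax();print("dish",plane(c,ce[i],.057))
for n,p,zz in(("s1",(211,36),.058),("s2",(324,72),.058),("s3",(242,151),.058),("flag",(310,148),.040),("flagroot",(294,131),.042),("sensor",(238,170),.034)):
    q=plane(c,p,zz)[0,:2]-C;print(n,np.hypot(*q).round(4),np.degrees(np.arctan2(q[1],q[0])).round(1), d[p[1],p[0]])
np.save("C.npy",C)
b=cv2.resize(im[0:190,165:345],None,fx=3,fy=3,interpolation=2);cv2.imwrite("pics/w1c.png",b)
E
```

```text
((258.2138366699219, 83.97010040283203), (145.25662231445312, 155.23190307617188), 1.970107913017273)
C [0.48161271 0.02988951] r 0.07724307896322385
dish [[0.46545934 0.00641821 0.057     ]]
s1 0.0664 68.9 0.25653458
s2 0.0671 -49.8 0.26428702
s3 0.0644 -170.1 0.29058808
flag 0.086 -110.3 0.30802545
flagroot 0.0585 -110.8 0.29864997
sensor 0.0924 -169.2 0.33570287
```

View pics/w1c.png

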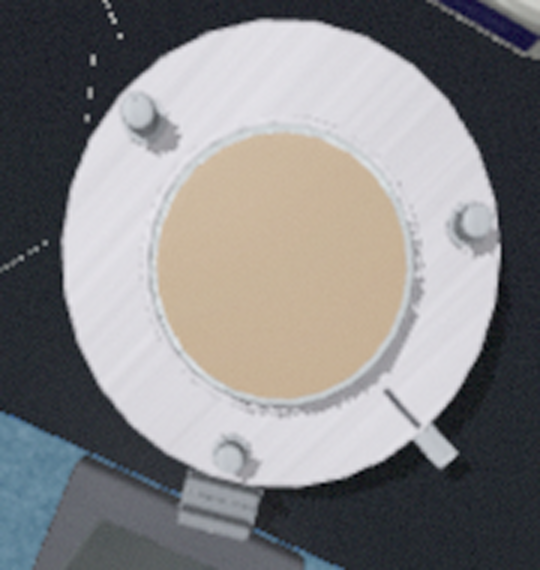

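```bash
python3 -m inch '[{"offset":[0.015,0.052,0.1],"yaw":0.143},{"offset":[0.015,0.052,0.2],"yaw":0.143},{"offset":[0.015,0.052,0.2],"yaw":0.143},{"offset":[0.015,0.052,0.2],"yaw":0.143},{"offset":[0.015,0.052,0.2],"yaw":0.143}]' 1
python3 - <<'E'
from h import *
s=env.state();print(s["tcp_pos"],s["tcp_rot"])
c=vision.calibration("wrist");p,d=vision.camera("wrist");cv2.imwrite("pics/w2.png",p[:,:,::-1]);np.savez("w2.npz",d=d,**c)
E
```

```text
time_s: 2.28
tcp_pos: [0.4155, -0.027, 0.1014]
tcp_rot: [0.0, 1.0, -0.0, 0.001]
contact_force: [0.3, 0.3, 0.5]
width: 0.007
grip_force: 0.0
[ 0.41548552 -0.0269606   0.10140133] [ 2.69037518e-04  9.99999681e-01 -1.63993224e-04  7.33657819e-04]
```

View pics/w2.png

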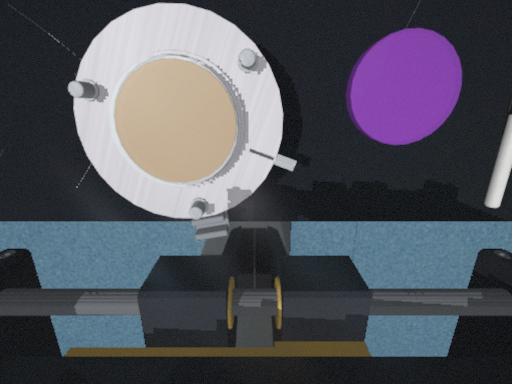

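```bash
cat >> h.py <<'E'
def proj(c,X):
    T=np.linalg.inv(c["pose"]);q=(X@T[:3,:3].T+T[:3,3])@c["mtx"].T;return q[:,:2]/q[:,2:]
A=np.arange(-180,180)
def ring(c,g,r,z,C):
    a=np.radians(A)[None];rr=np.array(r)[:,None]
    X=np.stack([C[0]+rr*np.cos(a),C[1]+rr*np.sin(a),z+0*rr*a],-1)
    uv=proj(c,X.reshape(-1,3)).astype(np.float32).reshape(len(r),360,2)
    return cv2.remap(g,uv[...,0],uv[...,1],cv2.INTER_LINEAR,borderValue=0)
def circ(c,im):
    h=cv2.cvtColor(im,cv2.COLOR_BGR2HSV);m=cv2.inRange(h,(0,0,170),(180,45,255));m[215:]=0;m[:,330:]=0;m=cv2.morphologyEx(m,cv2.MORPH_OPEN,np.ones((9,9)))
    w=plane(c,cv2.convexHull(max(cv2.findContours(m,0,1)[0],key=cv2.contourArea))[:,0],.042)[:,:2]
    s=np.linalg.lstsq(np.c_[2*w,np.ones(len(w))],(w**2).sum(1),rcond=None)[0];return s[:2],np.sqrt(s[2]+s[:2]@s[:2])
E
python3 - <<'E'
from h import *
for n in("w1","w2"):
    z=np.load(n+".npz");c={k:z[k] for k in("mtx","pose")};im=cv2.imread(f"pics/{n}.png");print(n,circ(c,im))
    C=np.load("C.npy") if n=="w1" else circ(c,im)[0]
    g=cv2.cvtColor(im,cv2.COLOR_BGR2GRAY)
    s=ring(c,g,np.arange(.063,.072,.002),.058,C).mean(0);f=ring(c,g,np.arange(.083,.09,.002),.040,C).mean(0)
    print("stud ring",s.astype(int)[::4].tolist());print("flag ring",f.astype(int)[::4].tolist())
E
```

```text
w1 (array([0.48161846, 0.02987704]), np.float64(0.0772420000571088))
stud ring [216, 203, 196, 181, 160, 214, 217, 216, 216, 217, 218, 219, 218, 218, 218, 218, 219, 177, 219, 218, 218, 218, 218, 218, 218, 217, 217, 216, 215, 216, 194, 141, 193, 195, 214, 214, 213, 216, 214, 213, 212, 215, 215, 216, 215, 219, 219, 219, 218, 221, 222, 222, 222, 222, 222, 221, 220, 221, 221, 220, 220, 211, 194, 193, 214, 220, 219, 220, 219, 220, 221, 222, 222, 222, 221, 221, 220, 220, 217, 218, 218, 219, 215, 218, 215, 216, 214, 214, 211, 215]
flag ring [107, 154, 152, 155, 151, 90, 33, 39, 39, 38, 35, 36, 32, 32, 31, 30, 30, 195, 164, 27, 29, 29, 29, 32, 33, 33, 33, 32, 38, 38, 38, 38, 37, 38, 35, 38, 38, 39, 37, 39, 37, 37, 36, 37, 36, 37, 36, 26, 18, 11, 9, 9, 9, 9, 13, 15, 28, 35, 38, 34, 37, 39, 37, 35, 38, 38, 37, 38, 40, 39, 39, 39, 46, 40, 38, 38, 41, 43, 43, 43, 44, 45, 45, 46, 48, 49, 51, 53, 51, 53]
w2 (array([0.48189377, 0.02963483]), np.float64(0.07705045119628334))
stud ring [177, 182, 186, 172, 132, 160, 206, 209, 184, 151, 152, 154, 200, 212, 213, 213, 213, 214, 122, 213, 214, 214, 214, 215, 214, 213, 213, 213, 214, 214, 186, 123, 188, 194, 215, 211, 213, 213, 212, 211, 215, 210, 213, 212, 216, 216, 215, 209, 209, 201, 184, 183, 181, 179, 172, 173, 154, 146, 147, 145, 140, 114, 184, 170, 131, 136, 129, 120, 123, 125, 116, 119, 128, 123, 123, 123, 130, 129, 133, 136, 136, 136, 144, 142, 148, 153, 161, 165, 171, 175]
flag ring [121, 137, 134, 133, 135, 142, 64, 52, 59, 65, 61, 54, 46, 39, 31, 32, 27, 190, 158, 25, 24, 25, 22, 24, 24, 24, 23, 25, 26, 30, 32, 36, 37, 33, 35, 34, 35, 35, 32, 17, 9, 0, 0, 0, 0, 0, 0, 0, 0, 0, 8, 18, 32, 33, 34, 34, 34, 34, 33, 49, 33, 35, 35, 52, 36, 36, 35, 34, 36, 35, 36, 35, 34, 38, 50, 39, 39, 41, 41, 41, 40, 38, 39, 39, 52, 77, 95, 115, 122, 122]
```

```bash
python3 -m inch '[{"offset":[0,0,0.06],"yaw":0}]' 1;  python3 -m inch '[{"offset":[0,0,0],"yaw":0}]';python3 -m inch '[{"offset":[0,0,0.042],"yaw":0},{"offset":[0,0,0.042],"yaw":0},{"offset":[0,0,0.042],"yaw":0}]'
```

```text
time_s: 2.45
tcp_pos: [0.4178, -0.0273, 0.073]
tcp_rot: [0.001, 1.0, 0.0, 0.004]
contact_force: [0.2, 0.4, -0.2]
width: 0.008
grip_force: 0.0
time_s: 2.58
tcp_pos: [0.4137, -0.0258, 0.07]
tcp_rot: [-0.0, 1.0, 0.0, -0.001]
contact_force: [0.8, 0.3, 0.5]
width: 0.006
grip_force: 0.0
time_s: 2.95
tcp_pos: [0.4156, -0.0263, 0.0508]
tcp_rot: [0.0, 1.0, -0.0, 0.001]
contact_force: [-0.2, -0.0, -0.1]
width: 0.009
grip_force: 0.0
```

```bash
python3 -m inch '[{"offset":[0,-0.024,0],"yaw":0},{"offset":[0,-0.064,0],"yaw":0},{"offset":[0,-0.104,0],"yaw":0},{"offset":[0,-0.09,-0.05],"yaw":0},{"offset":[0,-0.09,-0.1],"yaw":0}]' 1
cat > look.py <<'E'
from h import *
C=np.array([.4817,.0298])
def flag():
    t=env.state()["time_s"];c=vision.calibration("wrist");p,_=vision.camera("wrist");g=cv2.cvtColor(p,cv2.COLOR_RGB2GRAY)
    f=ring(c,g,np.arange(.083,.09,.002),.040,C).min(0).astype(float)
    f[(A>-150)&(A<-0)]*=1; f[(A<-150)|(A>165)]=0
    i=f.argmax();w=np.arange(i-6,i+7)%360;d=f[w]-70;d[d<0]=0
    return t,A[i] if d.sum()==0 else A[i]+(d*np.arange(-6,7)).sum()/d.sum(),f.max(),p
r=[]
for k in range(4):
    t,a,m,p=flag();r.append((t,a,m))
cv2.imwrite(f"pics/L{t:.2f}.png",p[:,:,::-1])
print(np.round(r,2).tolist(),env.state()["time_s"])
open("log.txt","a").write("".join(f"{t} {a} {m}\n" for t,a,m in r))
E
python3 look.py
```

```text
time_s: 3.58
tcp_pos: [0.4148, 0.0197, 0.1007]
tcp_rot: [-0.0, 1.0, 0.0, -0.0]
contact_force: [0.6, -0.2, -0.6]
width: 0.005
grip_force: 0.0
[[3.58, 165.0, 51.0], [3.62, 165.0, 68.0], [3.68, 161.23, 189.0], [3.72, 152.84, 189.0]] 3.775
```

```bash
python3 look.py; python3 look.py
```

```text
[[3.78, 144.48, 189.0], [3.82, 136.18, 190.0], [3.88, 127.79, 190.0], [3.92, 119.53, 191.0]] 3.975
[[3.98, 111.41, 191.0], [4.03, 103.24, 194.0], [4.08, 95.14, 197.0], [4.12, 87.18, 199.0]] 4.175
```

Speed is about 2.8 rad/s, so the first home pass comes too soon for the 3 s coast. The second pass is predicted near t≈10.6 s at about 0.75 rad/s. I'll wait for that one and re-measure on the way.

```bash
H='unused'; for i in 1 2 3 4; do python3 -m inch '[{"offset":[0,0,0],"yaw":0},{"offset":[0,0,0],"yaw":0},{"offset":[0,0,0],"yaw":0},{"offset":[0,0,0],"yaw":0},{"offset":[0,0,0],"yaw":0}]' | head -1; done; python3 look.py; python3 look.py
python3 -m inch '[{"offset":[0,0,0],"yaw":0},{"offset":[0,0,0],"yaw":0},{"offset":[0,0,0],"yaw":0},{"offset":[0,0,0],"yaw":0},{"offset":[0,0,0],"yaw":0}]' | head -1; python3 look.py
```

```text
time_s: 4.8
time_s: 5.42
time_s: 6.05
time_s: 6.68
[[6.68, 98.03, 197.0], [6.72, 92.38, 199.0], [6.78, 86.79, 199.0], [6.82, 80.99, 201.0]] 6.875
[[6.88, 75.41, 201.0], [6.92, 69.93, 201.0], [6.98, 64.29, 202.0], [7.02, 58.9, 201.0]] 7.075
time_s: 7.7
[[7.7, 165.0, 54.0], [7.75, 165.0, 50.0], [7.8, 165.0, 50.0], [7.85, -29.0, 148.0]] 7.9
```

```bash
python3 look.py; cat > fit.py <<'E'
import numpy as np
from scipy.optimize import least_squares
d=np.loadtxt("log.txt");d=d[(d[:,2]>140)&(abs(d[:,1]-165)>.1)]
d=d[np.argsort(d[:,0])];t0=d[0,0];t=d[:,0]-t0;a=d[:,1].copy()
# unwrap clockwise
for i in range(1,len(a)):
    while a[i]>a[i-1]+1:a[i]-=360
th=-np.radians(a-a[0])
def m(p,t): w,c0,c1,o=p;k=c0/c1;return o+(w+k)/c1*(1-np.exp(-c1*t))-k*t
r=least_squares(lambda p:np.r_[(m(p,t)-th)/.01,(p[1]-.15)/.03,(p[2]-.1)/.02],[2.9,.15,.1,0])
p=r.x;print(p,np.degrees(m(p,t)-th).round(1)[-8:])
tt=np.arange(0,25,.001);w=(p[0]+p[1]/p[2])*np.exp(-p[2]*tt)-p[1]/p[2]
for n in range(4):
    T=np.radians(a[0]+169.5+360*n);i=np.searchsorted(np.where(w>0,m(p,tt),9e9),T);print(n,t0+tt[i],w[i])
E
python3 fit.py
```

```text
[[7.9, -31.32, 189.0], [7.95, -35.86, 188.0], [8.0, -40.64, 188.0], [8.05, -45.3, 188.0]] 8.1
[2.94656703e+00 1.24897137e-01 7.58404678e-02 6.22217618e-04] [ 0.2  0.1  0.2 -2.3  0.2  0.5  0.5  0.6]
0 5.915 2.2289106547952455
1 9.515 1.302890041829444
2 17.201 -8.984049556159945e-05
3 17.201 -8.984049556159945e-05
```

Now the fit puts the home pass at t≈9.515 s at 1.30 rad/s. It won't complete another full turn after that, so I brake on this pass. I'll refine the estimate and lower to 62 mm.

```bash
python3 look.py;  python3 -m inch '[{"offset":[0,0,0.05],"yaw":0},{"offset":[0,0,0.077],"yaw":0},{"offset":[0,0,0.077],"yaw":0}]'|head -2; python3 look.py; python3 fit.py
```

```text
[[8.1, -50.01, 189.0], [8.15, -54.7, 188.0], [8.2, -59.2, 188.0], [8.25, -63.85, 189.0]] 8.3
time_s: 8.68
tcp_pos: [0.4139, 0.0192, 0.0603]
[[8.68, -101.23, 190.0], [8.72, -105.5, 190.0], [8.78, -109.72, 190.0], [8.82, -113.88, 190.0]] 8.875
[ 2.95041712e+00  1.37411849e-01  7.17276382e-02 -2.73401869e-04] [0.2 0.1 0.2 0.1 0.2 0.1 0.1 0.1]
0 5.913 2.2287424014317865
1 9.536 1.280286539584989
2 16.672 -8.633359813003949e-05
3 16.672 -8.633359813003949e-05
```

```bash
python3 -m inch '[{"offset":[0,0,0],"yaw":0},{"offset":[0,0,0],"yaw":0},{"offset":[0,0,0.028],"yaw":0},{"offset":[0,0,0.028],"yaw":0}]'; python3 -c "
from h import *
p,d=vision.camera('wrist');cv2.imwrite('pics/pre.png',p[:,:,::-1]);s=env.state();print(s['time_s'],s['tcp_pos'],s['contact_force'])"
```

```text
time_s: 9.38
tcp_pos: [0.4137, 0.0192, 0.0459]
tcp_rot: [-0.0, 1.0, -0.0, -0.001]
contact_force: [0.8, -0.0, 0.3]
width: 0.006
grip_force: 0.0
9.425 [0.41408252 0.01912299 0.04633907] [ 0.12059229 -0.57902961  1.3265433 ]
```

```bash
python3 -m inch '[{"offset":[0,0,0.015],"yaw":0}]'; python3 -c "
from h import *
p,d=vision.camera('wrist');cv2.imwrite('pics/post.png',p[:,:,::-1]);s=env.state();print(s['time_s'],s['tcp_pos'],s['contact_force'])"; python3 -m inch '[{"offset":[0,0,0],"yaw":0}]'
```

```text
time_s: 9.55
tcp_pos: [0.4158, 0.0183, 0.0418]
tcp_rot: [0.001, 1.0, 0.0, -0.0]
contact_force: [-39.2, -4.4, 116.7]
width: 0.007
grip_force: 58.1
9.6 [0.41566454 0.01799412 0.04224317] [-13.15118145  -0.61799276  34.04136063]
time_s: 9.72
tcp_pos: [0.4156, 0.0183, 0.0422]
tcp_rot: [0.001, 1.0, 0.0, -0.0]
contact_force: [-14.5, -0.3, 39.7]
width: 0.008
grip_force: 20.0
```

View pics/post.png

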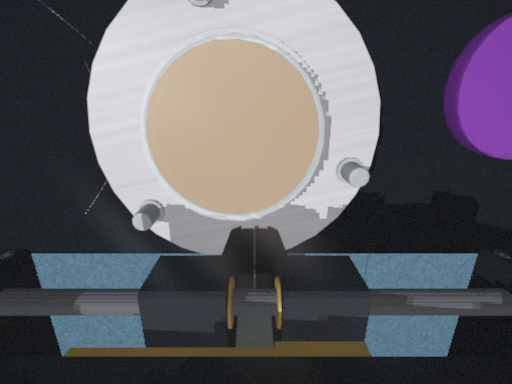

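The platter has stopped under the finger; studs show at (358,176), (143,222) and (200,2). I'll check the flag angle from these before lifting.

```bash
python3 - <<'E'
from h import *
c=vision.calibration("wrist")
for p in((358,176),(143,222)):
    q=plane(c,p,.058)[0,:2]-[.4817,.0298];print(np.hypot(*q),np.degrees(np.arctan2(*q[::-1])))
E
```

```text
0.06629356916282109 -107.3748642506582
0.06606522476210444 133.25256383234122
```

The flag is at about -167° against home at -169.5°, roughly 4 mm off, which is well inside. Lifting straight up.

```bash
python3 -m inch '[{"offset":[0,0,-0.008],"yaw":0},{"offset":[0,0,-0.02],"yaw":0},{"offset":[0,0,-0.08],"yaw":0},{"offset":[-0.06,0,-0.18],"yaw":0},{"offset":[-0.1,0,-0.28],"yaw":0}]'; python3 -m inch '[{"offset":[0,0,0],"yaw":0},{"offset":[0,0,0],"yaw":0},{"offset":[0,0,0],"yaw":0}]'
python3 - <<'E'
from h import *
p,d=vision.camera("wrist");cv2.imwrite("pics/end.png",p[:,:,::-1])
E
```

```text
time_s: 10.35
tcp_pos: [0.3634, 0.0192, 0.1803]
tcp_rot: [-0.0, 1.0, -0.0, -0.001]
contact_force: [1.4, -0.1, 0.0]
width: 0.009
grip_force: 0.0
time_s: 10.72
tcp_pos: [0.3642, 0.0192, 0.1782]
tcp_rot: [-0.0, 1.0, -0.0, -0.002]
contact_force: [-0.2, 0.4, -0.5]
width: 0.008
grip_force: 0.0
```

View pics/end.png

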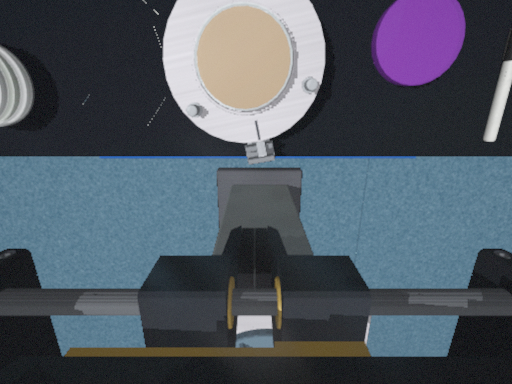

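The flag at (262,149) sits inside the sensor fork at (260,152), the dish is still seated, and the arm is clear.

```bash
python3 -c "
from rig import ticket
print(ticket.hand_in())"
```

```text
the job is handed in; nothing more can be done
None
```

I flicked the platter, it coasted untouched for about 6 s, and I braked it on the second home pass with the flag about 4 mm from the middle of the home sensor's slot; the finger is clear, the job is handed in (no verdict shown), and the brake press briefly read about 117 N, close to the 120 N wrist limit.

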